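# Flip the hex key and tighten the test-cup strap clamp

### The job

Take the big L-shaped hex key from its sloping rest, flip it so that its short arm points straight down, and gently seat the short arm fully in the socket of the clamp screw. Then use the long arm as the lever, working on its outer half, to turn the stiff screw clockwise, seen from above, until it comes up solid; nip it up against the stop about twice as hard as it took to turn, without straining it, and leave the key standing seated in the screw. Disturb nothing else on the bench.

Things in the scene. Friction and masses are not known exactly. Their poses are not given: they have to be found in the camera images.
- fixture: Strap-clamp fixture, fixed to the bench: blue base plate 110 x 190 x 16 mm, a round steel test cup under a flat aluminium strap 44 x 165 mm along y, strap top at 50 mm. Origin: centre of the underside; z up. The screw stands in the middle of the strap, on the origin's vertical axis.
- socket (a point): Mouth centre of the hexagon socket in the clamp screw's dark steel head (32 mm across, 24 mm tall, fixed vertical axis), 74 mm above the bench. Socket 15.2 mm across flats, 20 mm deep, with a 2 mm bevel at the mouth; a seated key has about 7 degrees of slack each way and leans a little. z up; flats face x and every 60 degrees from it. Turns with the screw.
- screw (a joint): Angle of the clamp screw (rad): negative before it is tight, grows clockwise seen from above, 0 at the hard stop where the clamp is solid. Starts 0.75 to 1.15 rad short. Stiff: dry friction 0.8 N m plus 0.15 N m per rad/s, so about 5.5 N turns it 145 mm out on the long arm; at the stop nip it up with 10 to 13 N there (over some 17 N strains it). Stays as left.
- rest: Sloping rest, fixed: grey foot 130 x 70 x 12 mm and an aluminium trough sloping 60 degrees down towards the rest's x, that holds the lower 75 mm of the key's long arm between side walls 22 mm high, with 2 to 3 mm of play. Open above: the key lifts out straight up. Origin: on the bench, straight below the key's corner as it first lies; z up.
- key_mid (a point): Middle of the long arm of the big L-shaped hex key (loose, steel bar 14 mm across flats, 0.22 to 0.32 kg), 80 mm from the corner where its arms' axes meet. x points along the long arm to its free end; z is opposite to the short arm; the flats to grip face +y and -y on both arms. With the short arm seated, z is up and the long arm lies about level, 109 mm above the bench.
- key_tip (a point): Centre of the end face of the key's short arm, 55 mm from the corner; same axes as key_mid. Fully seated it is 20 mm below the socket mouth. A tip flat faces +y.
- key: The same key; origin at the corner where the arms' axes meet (long arm 160 mm, short arm 55 mm from it), axes as key_mid. At first the corner is 166 mm above the bench, x slopes 60 degrees down along the rest's x, and the upper 85 mm of the long arm is free to grip. It bruises when pressed with over 45 N before it is seated.
- key_far (a point): Centre of the end face of the key's long arm, 160 mm from the corner; axes as key_mid.
- small_key: Bystander: small hex key 7 mm thick, 95 x 34 mm, lying flat; origin at its corner.
- spare_ring: Bystander: steel ring 60 mm across, 14 mm tall; origin under its centre.
- dish: Bystander: shallow steel dish 90 mm across, 22 mm tall; origin under its centre.
- oil_bottle: Bystander: amber bottle 64 mm across, 150 mm tall; origin under its centre.
- clear_bottle: Bystander: clear bottle 64 mm across, 140 mm tall; origin under its centre.
- sample_jar: Bystander: jar 56 mm across, 60 mm tall; origin under its centre.
- weight: Bystander: brass weight 52 mm across, 45 mm tall; origin under its centre.
Things that resemble listed ones, but are neither listed nor needed, are in the scene too. What is shaped like the key but green or turquoise is not meant.

How it is judged (in metres and radians):
On the way, in this order (a step that is already met when the one before it is completed fails the run):
1. the short arm is fully seated in the socket, before the screw has been turned (z of key_tip in the frame of socket below -0.016 m and horizontal distance between key_tip and socket below 0.004 m and angle between key_tip's own z axis and vertical below 0.25 rad and value of joint screw below -0.5 rad), for 0.2 s.
2. with the short arm seated, the screw has been turned to its stop and nipped up there (the key bearing on the socket with over 180 N in all; turning takes up to 150 N) (z of key_tip in the frame of socket below -0.016 m and horizontal distance between key_tip and socket below 0.004 m and angle between key_tip's own z axis and vertical below 0.25 rad and value of joint screw above -0.06 rad and contact force between key and fixture above 180 N), for 0.1 s.
At the end, for the whole second after the job is handed in: The screw is within 0.06 rad of its hard stop, and the key stands still with its short arm in the socket: tip at least 16 mm below the mouth, within 4 mm of the socket's axis, leaning less than 0.25 rad (z of key_tip in the frame of socket below -0.016 m and horizontal distance between key_tip and socket below 0.004 m and angle between key_tip's own z axis and vertical below 0.25 rad and value of joint screw above -0.06 rad and linear speed of key below 0.01 m/s); the robot touches nothing.
It fails at once if the key is forced on the screw or fixture before it is seated (over 45 N) (contact force between key and fixture above 45 N and z of key_tip in the frame of socket above -0.016 m).
It fails at once if the screw is strained: the key bears on the socket's flats with over 400 N in all, about three times what turns the screw (contact force between key and fixture above 400 N).
It fails at once if the screw is turned with the hand away from the outer half of the long arm (value of joint screw above -0.6 rad and velocity of joint screw above 0.04 rad/s and distance between the grasp point and key_far above 0.1 m).
It fails at once if a bystander is moved more than 15 mm (distance of any of small_key, spare_ring, dish, oil_bottle, clear_bottle, sample_jar, weight from where it was at the start of the episode above 0.015 m).
It also fails if it takes over 64 s, if anything falls off the work surface, if the arm or the gripper's body presses on something with over 40 N, if the wrist force passes 120 N, or if a joint passes its speed limit or range.

### The arm

A 6-joint arm with a two-finger parallel gripper is mounted at the origin on the work surface. World frame = base frame: x ahead of the robot, y to its left, z up, the work surface at z = 0. Lengths are in mm, angles in rad, forces in N, time in s.
With the tool pointing down it reaches from about 350 to 975 mm from the base axis. Payload 7.1 kg.
Tool frame: the origin (TCP) lies on the front face of the gripper's body, between the roots of the fingers; the fingertips stand 80 mm ahead of it and the grasp point (between the pads) lies 61 mm ahead of it (env.tips_ahead is the distance from the TCP to the fingertips, in mm); z points along the fingers, y is the direction in which the jaws open and shut (so a half turn about z gives the same grasp; the last joint's range is limited). The gripper opens to 88 mm and grips with 3 to 60 N. Pads are 20 mm wide; open, the fingers measure 115 mm over their backs; the gripper's body (75 mm by 178 mm) begins 61 mm behind the grasp point.
Start: joints at [-0.019, 0.423, 1.63, -0, 1.089, -0.019], TCP at [624.984, 0.026, 302.675] pointing down, gripper open.
Joint ranges: [-3, 3], [-0.9, 2.11], [0.09, 2.58], [-1.31, 4.45], [0.11, 2.69], [-2.54, 2.54]. Speed limits (rad/s): [2.39, 2.39, 3.01, 3.14, 3.14, 3.14].

### API

Orientations are given as a unit quaternion [x, y, z, w].
In Python, from station import env, set_gripper, viewer, workorder gives the robot as it stands. Calls block until the motion is done:
- env.reach(position, orientation): joint-space move of the TCP to a pose.
- env.move_l(position, rot=None, rate=150, f_stop=None): straight line of the TCP; rot=None keeps the orientation; rate is the mean speed in mm/s. With f_stop (N) it stops when the force on the tool has changed by that much, and returns True; else False.
- env.move_joints(angles): joint-space move.
- set_gripper(opening): finger opening in mm; the grip force is fixed at half the most; returns when the fingers have stopped.
- env.hold(seconds).
- env.ik(position, orientation): joint angles nearest the present ones, or None.
- env.read_state(): the state.
- viewer.camera(name): name is "scene" or "side" or "wrist"; returns the picture (480x640x3 uint8, blue, green, red); there is no depth.
- viewer.camera_params(name): a dict with "fx", "fy", "cx", "cy" (pixels), "pose" (4x4, takes a point from camera to world coordinates); the wrist camera has in their place "tool_from_camera" (4x4, takes a point from camera to tool coordinates, whose origin is the TCP and whose axes are the flange's). Camera axes: x right, y up, looking along -z (the intrinsics and any distortion apply to the point x, -y, -z); pixel columns grow to the right and rows downward; lengths in mm; the calibration is good to about 2 mm. A picture is of the moment at which its call begins: read the wrist's pose just before it. camera_params takes no time and is no camera call.
A pose or a line that the arm cannot do raises env.IKError and nothing moves.
- workorder.sign_off(): hands the job in, once; it reports no verdict.
The state is a dict: "time_s": time; "qpos": joint angles; "dq": joint speeds; "tau": joint torques, N m; "tool_pos": TCP position; "orientation": TCP orientation; "force": force on the tool from outside, world axes, zero at the start; "wrist_torque": the same for the moment, N m; "width": finger opening in mm.
Only numpy, scipy, OpenCV 4.12 (cv2) and the standard library are available. Lean on these libraries where they do the work, as an engineer would, in place of code of your own. Each camera call takes 0.05 s, during which the arm holds its last target.

## Working session

There is one attempt and no reset: what is moved stays moved. The work goes in short steps, each a Python script; the robot and the scene stay as the last script left them, time stands still between calls to the robot, and variables do not carry over. Pictures are saved under pics/ and viewed, and the job is handed in when it is done.

```bash
ls; mkdir -p pics; python3 - <<'E'
from station import env,viewer
import cv2
for n in ("scene","side","wrist"):
    cv2.imwrite(f"pics/{n}0.png",viewer.camera(n))
    p=viewer.camera_params(n); print(n,{k:(v.round(3).tolist() if hasattr(v,'round') and hasattr(v,'tolist') else v) for k,v in p.items()})
print(env.read_state())
E
```

```text
pics
scene {'fx': 546.6430376885415, 'fy': 546.6430376885415, 'cx': 328.15546656638725, 'cy': 241.518309660618, 'pose': [[0.781, -0.485, 0.394, 983.419], [0.624, 0.59, -0.512, -636.123], [0.016, 0.646, 0.763, 979.831], [0.0, 0.0, 0.0, 1.0]]}
side {'fx': 445.8126799222816, 'fy': 445.8126799222816, 'cx': 316.4316448484469, 'cy': 235.2010589498259, 'pose': [[0.866, 0.269, -0.422, 158.172], [-0.501, 0.47, -0.727, -684.746], [0.002, 0.841, 0.541, 578.675], [0.0, 0.0, 0.0, 1.0]]}
wrist {'fx': 402.21045714959627, 'fy': 402.21045714959627, 'cx': 316.2855229801724, 'cy': 238.28766335147097, 'tool_from_camera': [[0.0, 0.958, 0.286, 79.009], [1.0, -0.0, -0.0, 0.514], [-0.0, 0.286, -0.958, -83.061], [0.0, 0.0, 0.0, 1.0]]}
{'time_s': 0.15, 'qpos': array([-1.90053951e-02,  4.23724019e-01,  1.63045240e+00,  1.06182968e-05,
        1.08859792e+00, -1.90103889e-02]), 'dq': array([-0.00067945, -0.00055106, -0.00216407, -0.00017315,  0.00021387,
        0.00076466]), 'tau': array([ 9.52650989e-04, -5.44981134e+01, -2.73919362e+01,  6.45430083e-02,
        2.04369903e-02, -3.19723256e-05]), 'tool_pos': array([6.24689573e+02, 3.04084361e-02, 3.02067929e+02]), 'orientation': array([ 7.07106635e-01,  7.07106680e-01, -4.06384739e-04, -4.28915245e-04]), 'force': array([-0.44118309,  0.09721212, -0.90327023]), 'wrist_torque': array([ 0.01780083, -0.071077  , -0.01655473]), 'width': 87.85590591616574}
```

View pics/scene0.png

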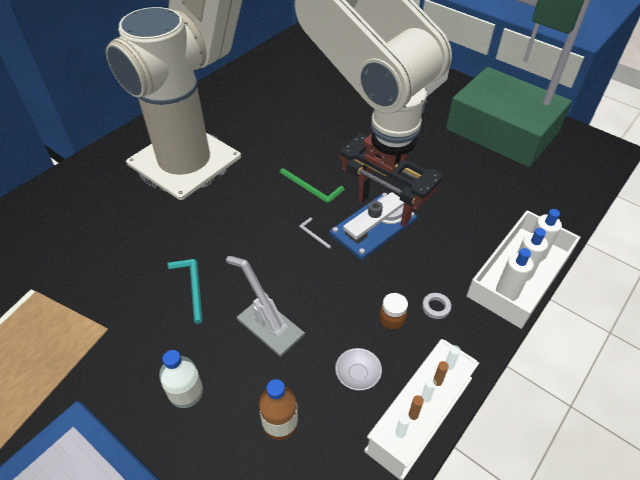

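View pics/side0.png

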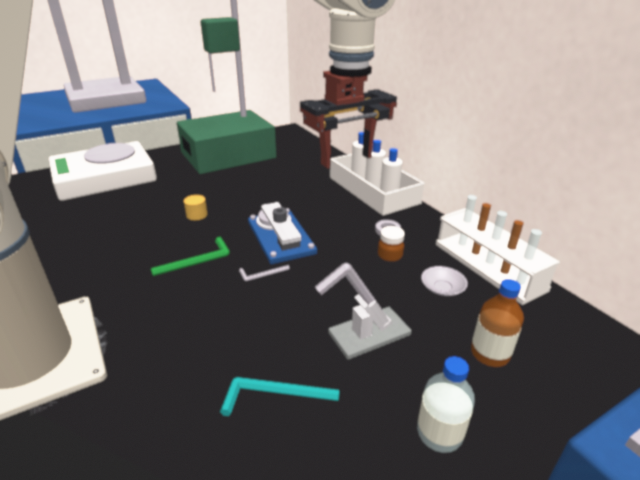

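View pics/wrist0.png

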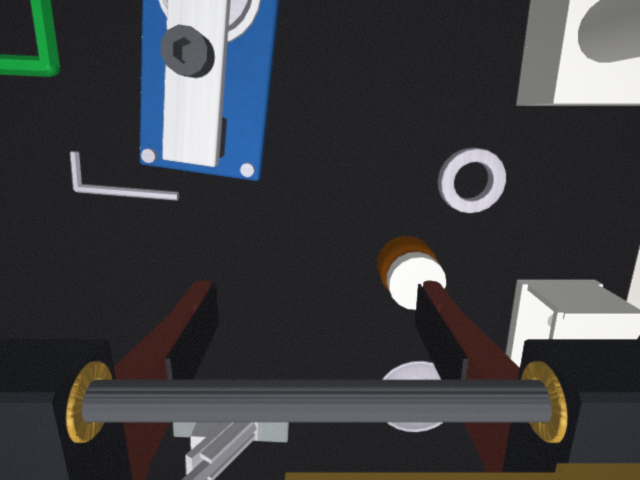

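```bash
cat > h.py <<'E'
import numpy as np, cv2
from station import env,viewer,set_gripper,workorder
from scipy.spatial.transform import Rotation as R
def cam(n, st=None):
    p=viewer.camera_params(n)
    if n=='wrist':
        T=np.eye(4);T[:3,:3]=R.from_quat(st['orientation']).as_matrix();T[:3,3]=st['tool_pos'];P=T@p['tool_from_camera']
    else: P=p['pose']
    return p['fx'],p['fy'],p['cx'],p['cy'],P
def ray(c,uv):
    fx,fy,cx,cy,P=c
    d=P[:3,:3]@np.array([(uv[0]-cx)/fx,-(uv[1]-cy)/fy,-1]); return P[:3,3],d/np.linalg.norm(d)
def proj(c,X):
    fx,fy,cx,cy,P=c
    q=P[:3,:3].T@(np.asarray(X,float)-P[:3,3]); return np.array([cx+fx*q[0]/-q[2],cy-fy*q[1]/-q[2]])
def tri(*obs):
    A=np.zeros((3,3));b=np.zeros(3);L=[]
    for c,uv in obs:
        o,d=ray(c,uv);M=np.eye(3)-np.outer(d,d);A+=M;b+=M@o
    X=np.linalg.solve(A,b)
    res=[round(float(np.linalg.norm(proj(c,X)-uv)),2) for c,uv in obs]
    return X,res
def onz(c,uv,z):
    o,d=ray(c,uv);return o+d*(z-o[2])/d[2]
def crop(img,x0,y0,w,h,s,name):
    cv2.imwrite('pics/'+name,cv2.resize(img[y0:y0+h,x0:x0+w],None,fx=s,fy=s,interpolation=cv2.INTER_CUBIC))
def show():
    st=env.read_state();print('t',round(st['time_s'],2),'pos',st['tool_pos'].round(1),'F',st['force'].round(1),'M',st['wrist_torque'].round(2),'w',round(st['width'],1));return st
E
python3 - <<'E'
import cv2
from h import crop
s=cv2.imread('pics/scene0.png');d=cv2.imread('pics/side0.png')
crop(s,215,245,100,120,5,'s_key.png');crop(d,300,250,120,110,6,'d_key.png')
E
```

```text
(no output)
```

View pics/s_key.png

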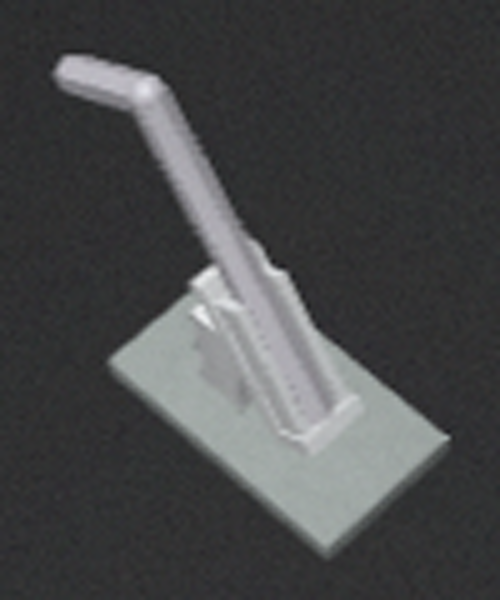

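View pics/d_key.png

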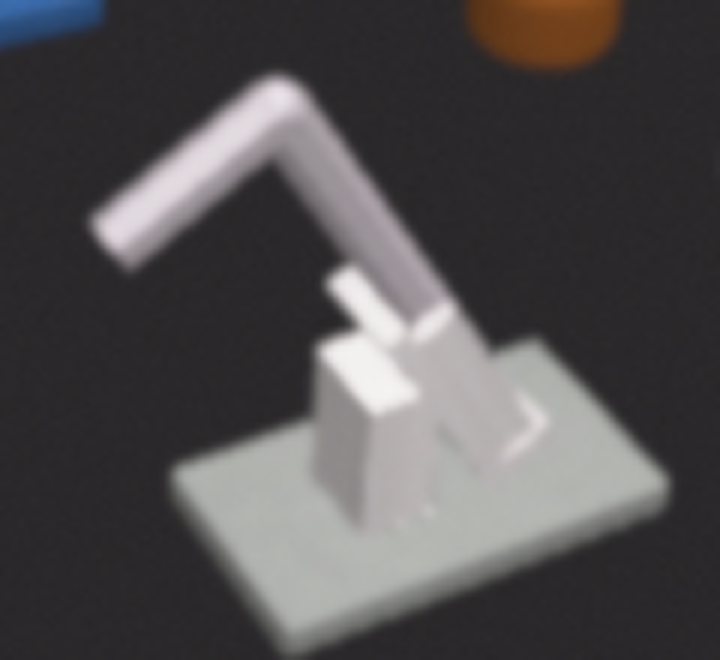

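```bash
python3 - <<'E'
from h import *
S=cam('scene');D=cam('side')
k,r=tri((S,(244.6,263.4)),(D,(347.5,267.2)));t,r2=tri((S,(228,259.8)),(D,(318.7,291.2)))
print(k,r,t,r2,np.linalg.norm(k-t)); d=k-t; print('yaw short',np.degrees(np.arctan2(d[1],d[0])),'elev',np.degrees(np.arcsin(d[2]/np.linalg.norm(d))))
a=[onz(S,p,12) for p in [(236.6,317.4),(280.4,354.5),(304.4,332.6)]]
b=[onz(D,p,12) for p in [(328.7,329.2),(348.8,354.2),(411.2,330.8),(390,306.7)]]
print(np.round(a,1));print(np.round(b,1))
for u,v in [(a[0],a[1]),(a[1],a[2]),(b[0],b[3]),(b[1],b[2]),(b[0],b[1])]: e=v-u;print(np.linalg.norm(e),np.degrees(np.arctan2(e[1],e[0])))
E
```

```text
[ 475.95540884 -232.58562987  166.08510153] [0.09, 0.11] [ 426.11477412 -231.51049667  137.37654682] [0.38, 0.49] 57.52760984750768
yaw short -1.2357596058631735 elev 29.9364799633282
[[ 466.1 -268.1   12. ]
 [ 593.5 -274.8   12. ]
 [ 598.1 -207.1   12. ]]
[[ 465.2 -200.    12. ]
 [ 464.  -266.    12. ]
 [ 589.2 -275.9   12. ]
 [ 595.8 -207.2   12. ]]
127.55137366186041 -3.0057771572241325
67.84371658823578 86.08413430298769
130.8623533611628 -3.141339782771404
125.59730800312745 -4.50822181580099
66.0025414769021 -90.99671831715003
```

```bash
python3 - <<'E'
from h import *
S=cam('scene');D=cam('side')
print(onz(S,(376,208),74),onz(D,(280,212),74))
st=env.read_state()
for yaw in [0]:
  for tilt in range(0,71,10):
    # key frame at pickup
    for flip in (0,1):
        Y=R.from_euler('z',-3.2,degrees=True)
        Rk=Y*R.from_euler('y',60,degrees=True)   # x-> (.5,0,-.866)
        # tool z dir = in plane: straight down rotated by tilt toward -x
        t=np.radians(tilt); z=Y.apply([-np.sin(t),0,-np.cos(t)]); y=Y.apply([0,1,0])*(1 if flip else -1); x=np.cross(y,z)
        q=R.from_matrix(np.c_[x,y,z]).as_quat()
        G=np.array([476,-232.6,166])+Rk.apply([66,0,0])
        j=env.ik(G-61*z,q); print(tilt,flip,None if j is None else np.round(j,2))
E
```

```text
[538.06891485 119.44549025  74.        ] [528.76199714 119.13384453  74.        ]
0 0 [-0.45  0.52  1.85 -0.    0.77  1.17]
0 1 [-0.45  0.52  1.85 -0.    0.77 -1.97]
10 0 [-0.42  0.58  1.75 -0.07  0.98  1.25]
10 1 [-0.42  0.58  1.75 -0.07  0.98 -1.89]
20 0 [-0.39  0.65  1.64 -0.12  1.18  1.3 ]
20 1 [-0.39  0.65  1.64 -0.12  1.18 -1.84]
30 0 [-0.37  0.73  1.54 -0.16  1.38  1.33]
30 1 [-0.37  0.73  1.54 -0.16  1.38 -1.82]
40 0 [-0.35  0.82  1.44 -0.19  1.56  1.34]
40 1 [-0.35  0.82  1.44 -0.19  1.56 -1.8 ]
50 0 [-0.34  0.9   1.34 -0.22  1.74  1.35]
50 1 [-0.34  0.9   1.34 -0.22  1.74 -1.79]
60 0 [-0.33  0.99  1.26 -0.25  1.91  1.35]
60 1 [-0.33  0.99  1.26 -0.25  1.91 -1.8 ]
70 0 [-0.32  1.08  1.18 -0.29  2.07  1.34]
70 1 [-0.32  1.08  1.18 -0.29  2.07 -1.8 ]
```

```bash
python3 - <<'E'
from h import *
q=env.read_state()['orientation']
q=R.from_matrix(np.array([[0,1,0],[1,0,0],[0,0,-1.]])).as_quat()
import json;out=[]
for i,p in enumerate([(534,112,231),(594,112,231),(534,152,231)]):
    env.reach(np.array(p,float),q); env.hold(.2); st=env.read_state(); im=viewer.camera('wrist')
    cv2.imwrite(f'pics/w{i+1}.png',im); out.append([st['tool_pos'].tolist(),st['orientation'].tolist()])
    show()
json.dump(out,open('w.json','w'))
a=cv2.imread('pics/w1.png');crop(a,240,160,160,120,5,'w1c.png')
E
```

```text
t 1.08 pos [535.3 111.2 231.7] F [ 0.1 -0.6 -0.2] M [-0.   -0.01 -0.04] w 87.7
t 1.68 pos [593.1 111.9 230.9] F [-0.6 -0.   0.8] M [-0.04 -0.04 -0.01] w 87.8
t 2.33 pos [534.8 151.6 231.1] F [-0.1 -0.8  0.7] M [ 0.02  0.01 -0.03] w 88.1
```

View pics/w1c.png

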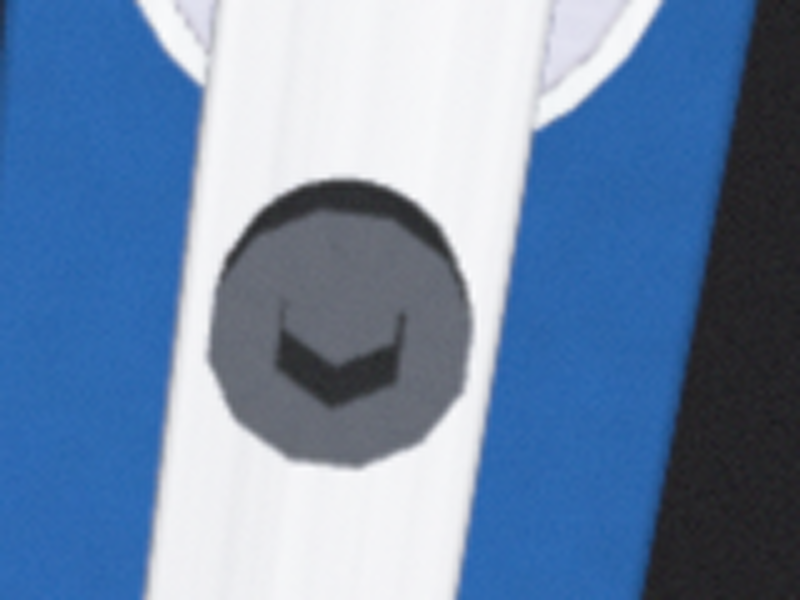

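View pics/w2.png

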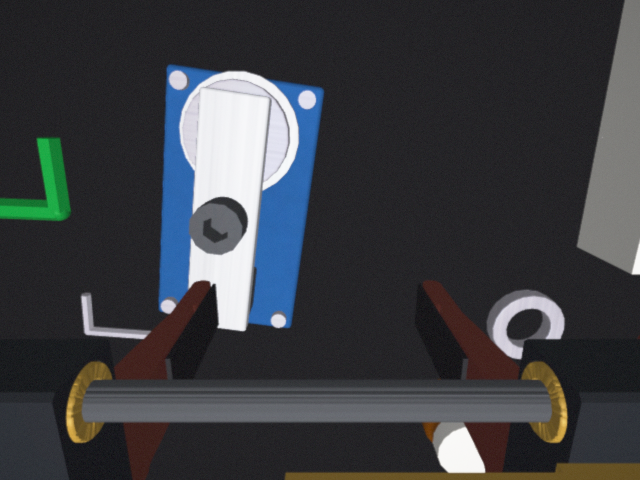

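View pics/w3.png

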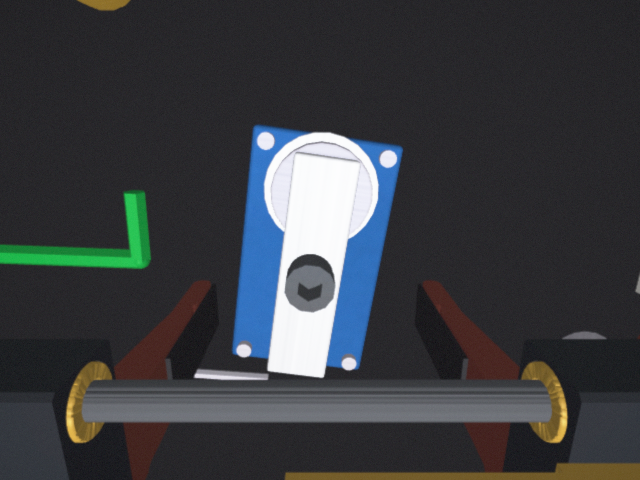

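```bash
python3 - <<'E'
from h import *
a=cv2.imread('pics/w2.png');b=cv2.imread('pics/w3.png')
x=[cv2.resize(i,None,fx=8,fy=8,interpolation=cv2.INTER_CUBIC) for i in (a[190:262,182:254],b[250:322,274:346])]
x[0]=cv2.resize(x[0],(400,400));x[1]=cv2.resize(x[1],(400,400))
cv2.imwrite('pics/w23c.png',np.hstack(x))
E
```

```text
(no output)
```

View pics/w23c.png

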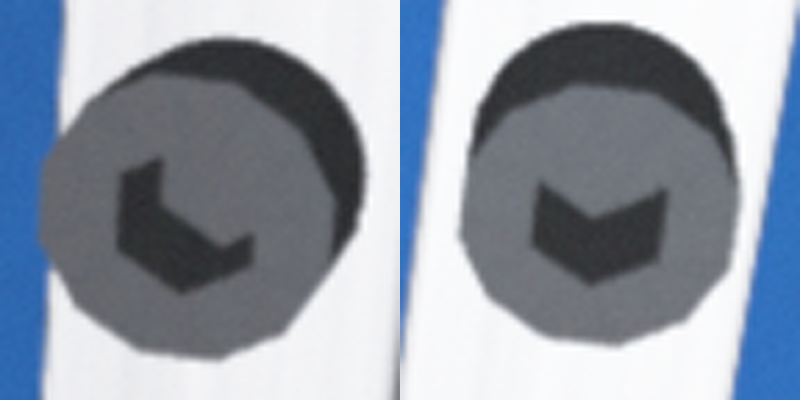

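```bash
python3 - <<'E'
from h import *
import json
W=json.load(open('w.json'));C=[cam('wrist',dict(tool_pos=np.array(p),orientation=np.array(q))) for p,q in W]
uv=[(308,227.6),(215.9,228.8),(309.9,288.5)]
X,r=tri(*zip(C,uv));print(X,r)
s=1/5.5556
V=[[(240+x/5,160+y/5) for x,y in [(333,408),(398,380),(275,362),(405,313),(283,300)]],
 [(182+x*s,190+y*s) for x,y in [(182,293),(252,265),(117,246)]],
 [(274+x*s,250+y*s) for x,y in [(192,285),(258,262),(132,242),(267,187),(140,182)]]]
for c,u,vs in zip(C,uv,V):
    for z in (74,72):
        o=onz(c,u,74); P=[onz(c,v,z)-X for v in vs]
        print(z,o.round(1),[(round(float(np.degrees(np.arctan2(p[1],p[0])))%60,1),round(float(np.hypot(p[0],p[1])),1)) for p in P], 'edges',[round(float(np.degrees(np.arctan2(*(P[a]-P[b])[[1,0]]))%60),1) for a,b in ((1,0),(0,2),(1,3),(2,4)) if max(a,b)<len(P)])
# fixture corner yaw, strap edges
e=[onz(C[2],p,16) for p in [(254,127),(402,148),(359,369)]];print(np.round(e,1))
for a,b in ((0,1),(2,1)): d=e[b]-e[a];print(np.degrees(np.arctan2(d[1],d[0])),np.linalg.norm(d))
E
```

```text
[531.44479818 125.19247277  74.32993587] [0.09, 0.07, 0.09]
74 [531.4 125.1  74. ] [(23.8, 9.2), (22.5, 9.0), (21.0, 8.7), (21.4, 8.6), (25.7, 8.5)] edges [24.1, 20.1, 24.3, 22.0]
72 [531.4 125.1  74. ] [(23.9, 9.8), (19.7, 9.4), (24.1, 9.1), (18.0, 8.5), (28.9, 8.3)] edges [24.1, 20.1, 24.3, 22.0]
74 [531.4 125.1  74. ] [(21.2, 9.2), (19.0, 8.8), (23.5, 9.0)] edges [22.1, 21.3]
72 [531.4 125.1  74. ] [(18.7, 9.9), (14.1, 8.9), (25.2, 9.8)] edges [22.1, 21.3]
74 [531.4 125.   74. ] [(24.4, 9.3), (17.2, 9.3), (25.5, 8.8), (22.0, 8.5), (31.0, 7.9)] edges [20.8, 21.7, 23.9, 22.3]
72 [531.4 125.   74. ] [(24.7, 10.3), (13.4, 10.0), (30.3, 9.3), (16.4, 8.2), (36.9, 7.6)] edges [20.8, 21.7, 23.9, 22.3]
[[491.2 224.7  16. ]
 [597.9 209.9  16. ]
 [572.3  24.6  16. ]]
-7.8555873938450125 107.7258383530395
82.1265092931721 187.08205612004238
```

```bash
python3 - <<'E'
from h import *
S=cam('scene')
for n,p,z in [('oil',(276,388),150),('clear',(172,359),140),('dish',(358,370),15),('jar',(395,303),60),('ring',(437,306),10),('rackbottle1',(524,258),110),('b3',(553,217),110),('rack near corner',(522,322),30),('rackleft',(470,285),30),('tube',(455,352),80),('tube2',(403,425),80),('smallk',(302,226),3)]:
    print(n,onz(S,p,z).round(0))
st=env.read_state()
from itertools import product
def toolq(yaw,flip,tilt=0):
    Y=R.from_euler('z',yaw,degrees=True);t=np.radians(tilt);z=Y.apply([-np.sin(t),0,-np.cos(t)]);y=Y.apply([0,1,0])*(1 if flip else -1);x=np.cross(y,z)
    return R.from_matrix(np.c_[x,y,z]).as_quat(),z
for yaw0 in (22.5,-37.5,82.5):
  for flip in (0,1):
    for d in (66,140):
      row=[]
      for a in range(0,71,35):
        q,z=toolq(yaw0-a,flip); G=np.array([531.4,125,109])+R.from_euler('z',yaw0-a,degrees=True).apply([d,0,0])
        j=env.ik(G-61*z,q); row.append(None if j is None else j.round(2).tolist())
      print(yaw0,flip,d,row)
E
```

```text
oil [ 684. -376.  150.]
clear [ 508. -445.  140.]
dish [ 733. -206.   15.]
jar [715. -61.  60.]
ring [773.  21.  10.]
rackbottle1 [872. 167. 110.]
b3 [871. 314. 110.]
rack near corner [933.  84.  30.]
rackleft [805.  98.  30.]
tube [868. -93.  80.]
tube2 [ 869. -269.   80.]
smallk [401.  17.   3.]
22.5 0 66 [[0.23, 0.58, 1.74, -0.0, 0.83, 1.41], [0.16, 0.57, 1.75, -0.0, 0.82, 1.95], [0.11, 0.54, 1.81, -0.0, 0.79, 2.51]]
22.5 0 140 [[0.25, 0.66, 1.56, -0.0, 0.92, 1.42], [0.12, 0.65, 1.59, -0.0, 0.9, 1.91], [0.02, 0.59, 1.7, -0.0, 0.85, 2.42]]
22.5 1 66 [[0.23, 0.58, 1.74, -0.0, 0.83, -1.73], [0.16, 0.57, 1.75, -0.0, 0.82, -1.19], [0.11, 0.54, 1.81, -0.0, 0.79, -0.63]]
22.5 1 140 [[0.25, 0.66, 1.56, -0.0, 0.92, -1.72], [0.12, 0.65, 1.59, -0.0, 0.9, -1.23], [0.02, 0.59, 1.7, -0.0, 0.85, -0.73]]
-37.5 0 66 [[0.12, 0.55, 1.79, -0.0, 0.8, 2.35], None, None]
-37.5 0 140 [[0.04, 0.61, 1.66, -0.0, 0.87, 2.27], None, None]
-37.5 1 66 [[0.12, 0.55, 1.79, -0.0, 0.8, -0.79], [0.09, 0.51, 1.87, -0.0, 0.76, -0.21], [0.1, 0.47, 1.95, -0.0, 0.72, 0.4]]
-37.5 1 140 [[0.04, 0.61, 1.66, -0.0, 0.87, -0.87], [-0.04, 0.53, 1.82, -0.0, 0.78, -0.34], [-0.04, 0.44, 2.01, -0.0, 0.69, 0.26]]
82.5 0 66 [[0.32, 0.53, 1.83, -0.0, 0.78, 0.45], [0.27, 0.56, 1.76, -0.0, 0.82, 1.01], [0.21, 0.58, 1.74, -0.0, 0.83, 1.56]]
82.5 0 140 [[0.43, 0.57, 1.74, -0.0, 0.83, 0.56], [0.33, 0.64, 1.61, -0.0, 0.89, 1.07], [0.21, 0.66, 1.56, -0.0, 0.92, 1.56]]
82.5 1 66 [None, [0.27, 0.56, 1.76, -0.0, 0.82, -2.13], [0.21, 0.58, 1.74, -0.0, 0.83, -1.58]]
82.5 1 140 [None, [0.33, 0.64, 1.61, -0.0, 0.89, -2.07], [0.21, 0.66, 1.56, -0.0, 0.92, -1.58]]
```

```bash
cat >> h.py <<'E'
def toolq(yaw,flip=1,tilt=0):
    Y=R.from_euler('z',yaw,degrees=True);t=np.radians(tilt);z=Y.apply([-np.sin(t),0,-np.cos(t)]);y=Y.apply([0,1,0])*(1 if flip else -1);x=np.cross(y,z)
    return R.from_matrix(np.c_[x,y,z]).as_quat(),z
E
python3 - <<'E'
from h import *
q,z=toolq(-3,1,60)
G=np.array([476,-232.6,166])+R.from_euler('z',-3,degrees=True).apply([33,0,-57.2])
pre=G-(61+65)*z
env.reach(pre+[0,0,130],q); show()
env.move_l(pre,q,rate=200); env.hold(.1);st=show()
im=viewer.camera('wrist');cv2.imwrite('pics/w4.png',im);cv2.imwrite('pics/d4.png',viewer.camera('side'))
c=cam('wrist',st);K=np.array([476,-232.6,166.]);Y=R.from_euler('z',-3,degrees=True)
for n,p in [('corner',[0,0,0]),('d66',[33,0,-57.2]),('tip',[-47.6,0,-27.5])]: print(n,proj(c,K+Y.apply(p)).round(0))
E
```

```text
t 4.17 pos [ 618.  -239.5  301.7] F [-0.7  1.1  0.7] M [ 0.08 -0.4   0.02] w 87.7
t 5.07 pos [ 618.7 -240.2  173.7] F [ 0.2 -0.2  1. ] M [ 0.12 -0.39 -0.  ] w 87.8
corner [316. 147.]
d66 [316. 268.]
tip [316. 141.]
```

View pics/w4.png

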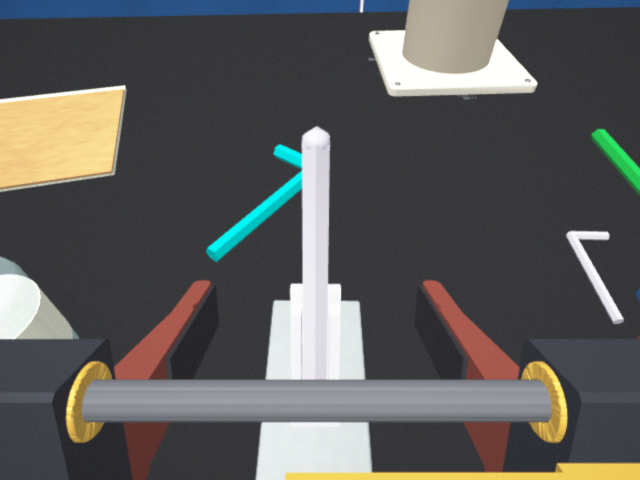

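View pics/d4.png

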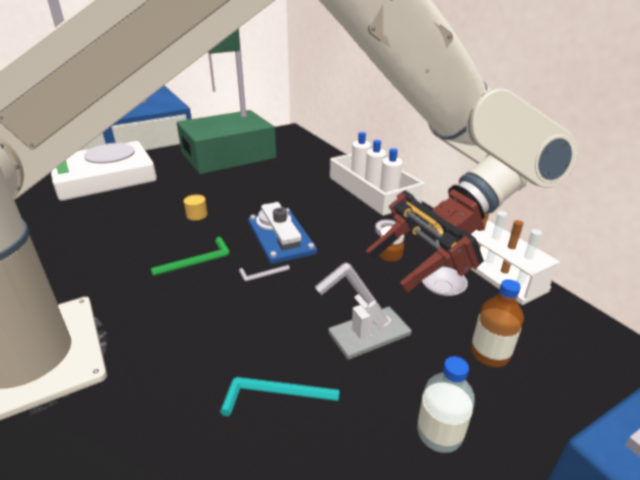

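```bash
python3 - <<'E'
from h import *
q,z=toolq(-3,1,60)
G=np.array([476,-232.6,166])+R.from_euler('z',-3,degrees=True).apply([32.3,0,-56])
print(env.move_l(G-61*z,q,rate=80,f_stop=8)); show()
set_gripper(5); show(); 
cv2.imwrite('pics/d5.png',viewer.camera('side')[200:380,270:510].repeat(3,0).repeat(3,1))
E
```

```text
False
t 6.13 pos [ 561.5 -237.1  140.8] F [-0.2  0.1 -0.3] M [ 0.09 -0.36 -0.  ] w 88.0
t 7.26 pos [ 561.  -237.3  140.5] F [ 0.4 -1.1 -0.4] M [-0.11 -0.39  0.09] w 13.6
```

View pics/d5.png

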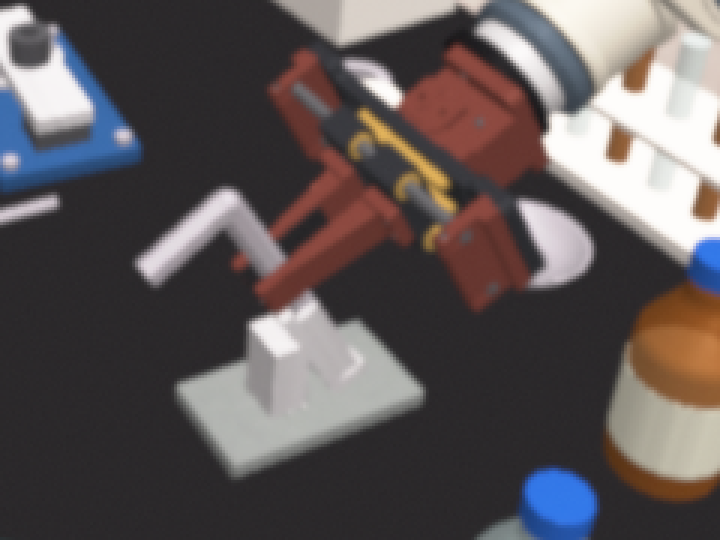

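```bash
python3 - <<'E'
from h import *
st=show(); p=st['tool_pos']
env.move_l(p+[0,0,160],None,rate=160); show()
q,z=toolq(22.5)
Y=R.from_euler('z',22.5,degrees=True)
T=np.array([531.4,125.1,109])+Y.apply([64,0,61])
env.reach(T+[0,0,110],q); show()
env.move_l(T+[0,0,45],q,rate=100); env.hold(.3); st=show()
cv2.imwrite('pics/s6.png',viewer.camera('scene'));cv2.imwrite('pics/d6.png',viewer.camera('side'));cv2.imwrite('pics/w6.png',viewer.camera('wrist'))
s=cv2.imread('pics/s6.png');d=cv2.imread('pics/d6.png')
C0=T+[0,0,45]-[0,0,61]-Y.apply([64,0,0])
for n in('scene','side'): print(n,proj(cam(n),C0).round(1),proj(cam(n),C0-[0,0,55]).round(1),proj(cam(n),[531.4,125.1,74]).round(1))
crop(s,330,140,110,110,6,'s6c.png');crop(d,240,140,120,100,6,'d6c.png')
E
```

```text
t 7.31 pos [ 561.  -237.2  140.5] F [-0.1 -0.6 -0.2] M [-0.13 -0.43  0.17] w 13.6
t 8.46 pos [ 560.6 -237.1  299.4] F [-0.2  0.4 -2.8] M [ 0.05 -0.81 -0.  ] w 13.6
t 9.93 pos [590.7 148.8 279.6] F [-1.3 -0.  -2.8] M [ 0.11 -0.09 -0.03] w 13.7
t 11.03 pos [590.7 149.7 215.6] F [ 0.6 -0.1 -1.7] M [ 0.12 -0.07  0.  ] w 13.7
scene [378.  179.9] [376.  197.6] [375.1 205.3]
side [278.4 178.8] [279.4 200.9] [279.9 210.6]
```

View pics/s6c.png

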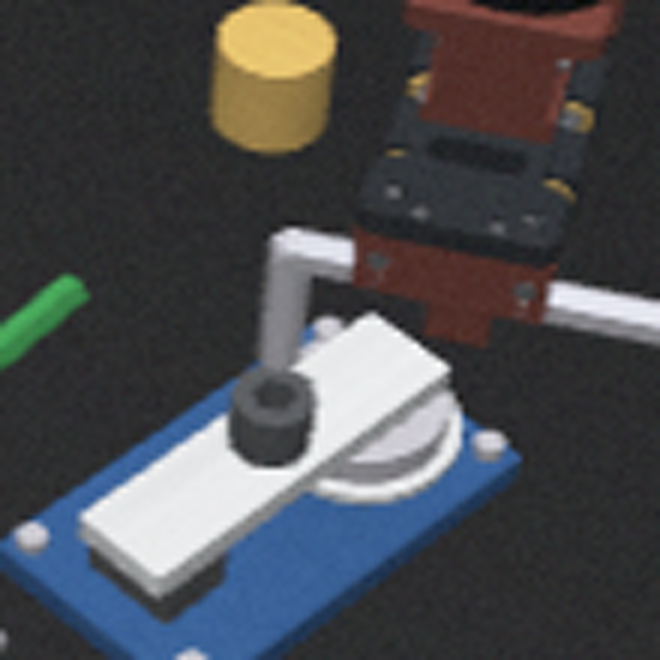

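View pics/d6c.png

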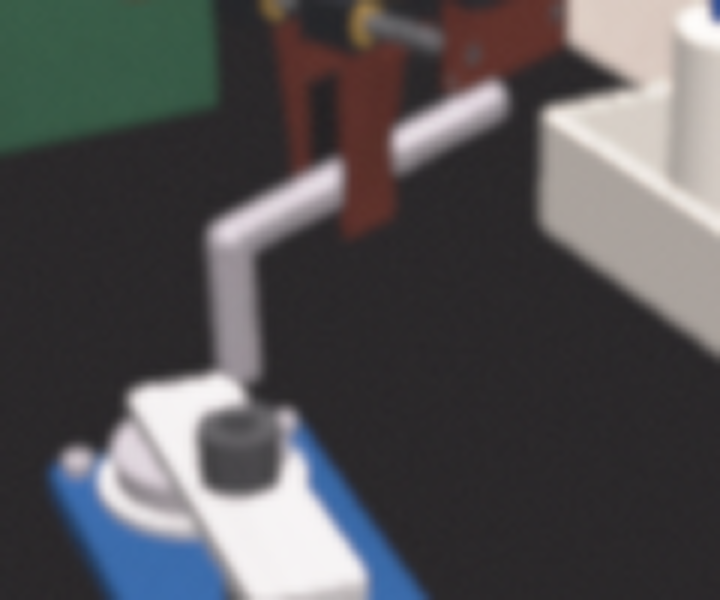

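View pics/w6.png

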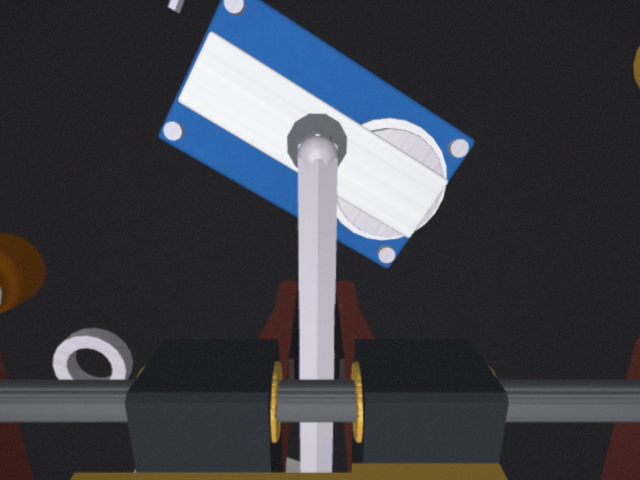

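```bash
python3 - <<'E'
from h import *
S=cam('scene');D=cam('side')
print('sock',tri((S,(375.0,206.3)),(D,(280.2,210.7))))
Y=R.from_euler('z',22.5,degrees=True)
T=np.array([531.4,125.1,109])+Y.apply([64,0,61])
st=show(); q,z=toolq(22.5)
print('tilt err', (R.from_quat(st['orientation']).as_matrix()[:,2]).round(4))
env.move_l(T+[0,0,25],q,rate=60); env.hold(.3); st=show()
s=viewer.camera('scene');d=viewer.camera('side');w=viewer.camera('wrist')
crop(s,345,165,60,60,10,'s7c.png');crop(d,250,165,60,60,10,'d7c.png');crop(w,270,90,100,90,7,'w7c.png')
C0=st['tool_pos']-[0,0,61]-Y.apply([64,0,0])
for n in('scene','side'): print(n,proj(cam(n),C0).round(1),proj(cam(n),C0-[0,0,55]).round(1))
c=cam('wrist',st);print('wrist corner',proj(c,C0),'screw top',proj(c,[531.4,125.1,74]))
E
```

```text
sock (array([532.20075469, 123.97743058,  73.29346813]), [0.36, 0.37])
t 11.18 pos [590.6 149.6 215.3] F [-0.4 -0.2 -2. ] M [ 0.11 -0.08  0.01] w 13.7
tilt err [ 4.e-04  1.e-04 -1.e+00]
t 11.96 pos [590.7 149.6 195.3] F [ 0.4 -0.4 -2.2] M [ 0.08 -0.08 -0.02] w 14.0
scene [377.3 186.4] [375.3 203.7]
side [278.8 186.9] [279.8 208.5]
wrist corner [316.10440229 159.61541091] screw top [316.2510079  147.16772207]
```

View pics/s7c.png

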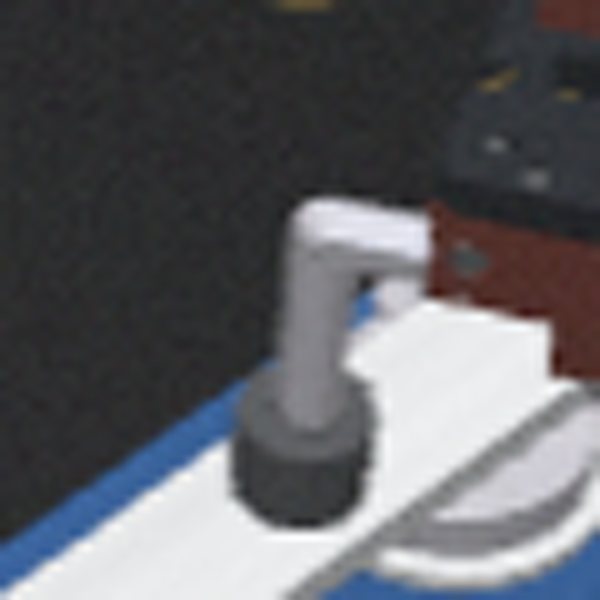

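View pics/d7c.png

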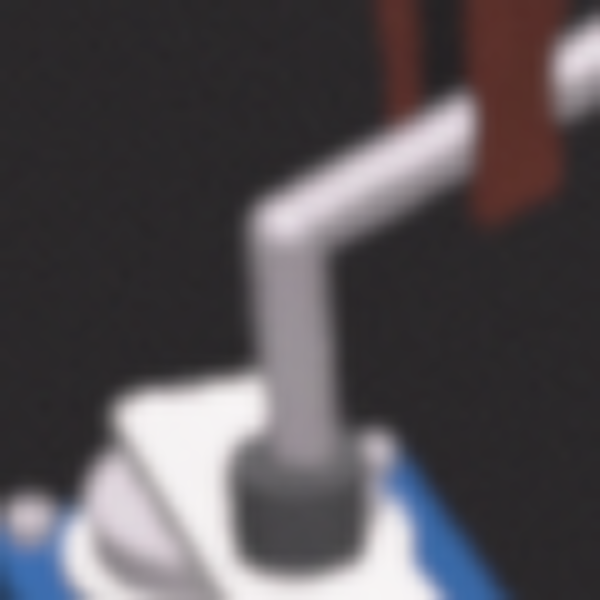

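View pics/w7c.png

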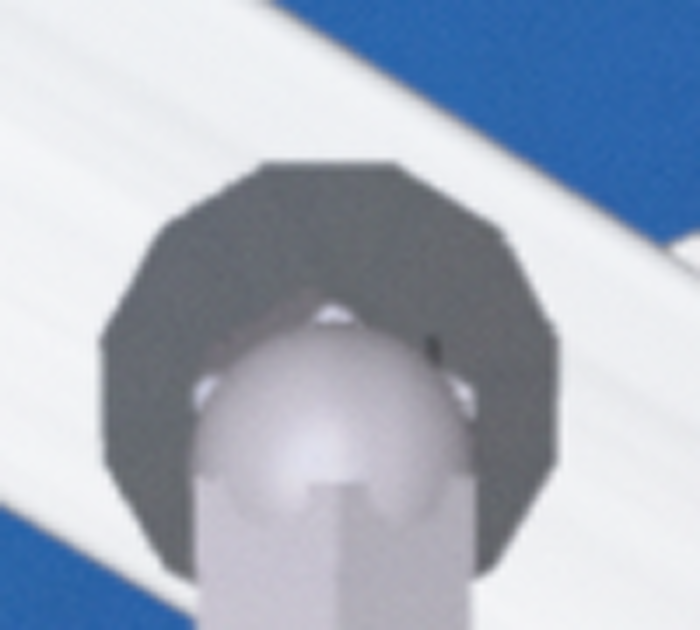

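```bash
python3 - <<'E'
from h import *
D=cam('side');S=cam('scene')
s=cv2.imread('pics/s6.png');crop(s,370,140,120,90,6,'s6far.png')
G=np.array([590.7,149.6,215.5-61]);Y=R.from_euler('z',22.5,degrees=True)
for th in (0,2,3,4,5):
    Rk=Y*R.from_euler('y',-th,degrees=True)
    P=[G+Rk.apply(v) for v in ([96,0,0],[-64,0,0],[-64,0,-55])]
    print(th,[(proj(D,p)-[240,140]).dot(np.eye(2)*6).round(0).tolist() for p in P],[((proj(S,p)-[370,140])*6).round(0).tolist() for p in P])
E
```

```text
0 [[493.0, 96.0], [230.0, 231.0], [237.0, 364.0]] [[486.0, 329.0], [49.0, 238.0], [36.0, 345.0]]
2 [[493.0, 88.0], [231.0, 237.0], [241.0, 368.0]] [[488.0, 323.0], [48.0, 243.0], [41.0, 350.0]]
3 [[493.0, 84.0], [231.0, 240.0], [242.0, 369.0]] [[488.0, 319.0], [48.0, 245.0], [43.0, 353.0]]
4 [[493.0, 80.0], [231.0, 242.0], [244.0, 371.0]] [[489.0, 316.0], [48.0, 248.0], [46.0, 355.0]]
5 [[493.0, 76.0], [232.0, 245.0], [246.0, 372.0]] [[489.0, 313.0], [48.0, 250.0], [48.0, 358.0]]
```

View pics/s6far.png

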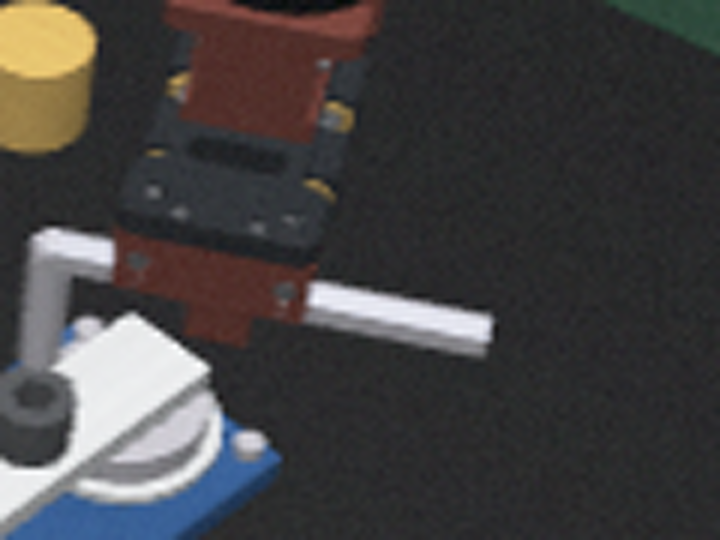

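```bash
python3 - <<'E'
from h import *
st=show(); q,z=toolq(22.5)
Y=R.from_euler('z',22.5,degrees=True)
T=np.array([531.4,125.1,109])+Y.apply([64,0,61])
print(env.move_l(T,q,rate=18,f_stop=6)); st=show(); env.hold(.2); show()
E
```

```text
t 12.11 pos [590.6 149.6 195.2] F [ 0.1  0.  -2.5] M [ 0.15 -0.03 -0.01] w 13.5
True
t 13.31 pos [591.4 150.  171.8] F [2.  1.6 2.9] M [ 0.19 -0.01 -0.05] w 13.7
t 13.51 pos [591.4 150.1 171.7] F [2.5 1.6 4.9] M [ 0.22 -0.24 -0.02] w 13.7
```

```bash
python3 - <<'E'
from h import *
s=viewer.camera('scene');d=viewer.camera('side')
a=cv2.resize(s[160:230,340:410],(400,400),interpolation=cv2.INTER_CUBIC);b=cv2.resize(d[165:235,245:315],(400,400),interpolation=cv2.INTER_CUBIC)
cv2.imwrite('pics/sd8.png',np.hstack([a,b]))
for n,o in(('scene',(340,160)),('side',(245,165))):
  for z in (109,112,74): print(n,z,((proj(cam(n),[531.4,125.1,z])-o)*400/70).round(0))
E
```

```text
scene 109 [208. 197.]
scene 112 [208. 192.]
scene 74 [200. 259.]
side 109 [196. 183.]
side 112 [195. 176.]
side 74 [199. 261.]
```

View pics/sd8.png

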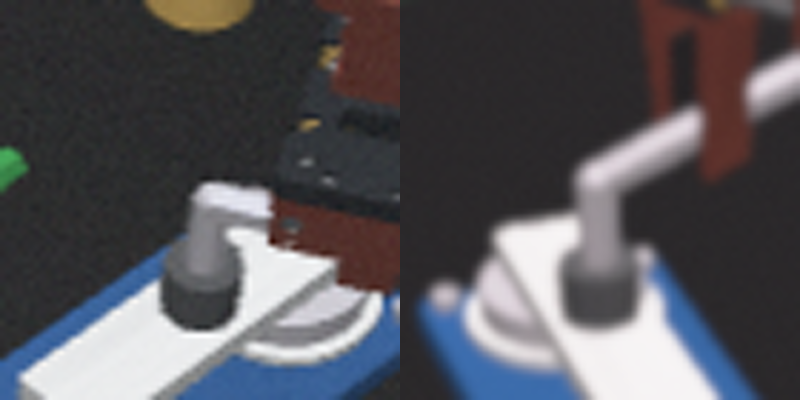

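```bash
python3 - <<'E'
from h import *
set_gripper(44); env.hold(.2); st=show()
q,z=toolq(22.5);Y=R.from_euler('z',22.5,degrees=True)
c=np.array([531.4,125.1,0])
print(env.move_l(c+Y.apply([140,0,171]),q,rate=80,f_stop=5)); st=show()
w=viewer.camera('wrist');s=viewer.camera('scene');d=viewer.camera('side')
cv2.imwrite('pics/w9.png',w);crop(s,340,140,130,100,6,'s9.png');crop(d,245,140,120,95,6,'d9.png')
E
```

```text
t 14.47 pos [590.6 149.9 171.1] F [-0.1 -0.1 -0.3] M [ 0.08 -0.04  0.02] w 43.7
False
t 15.57 pos [660.3 178.5 170.9] F [-0.1 -0.  -0.5] M [ 0.13 -0.06  0.02] w 43.8
```

View pics/w9.png

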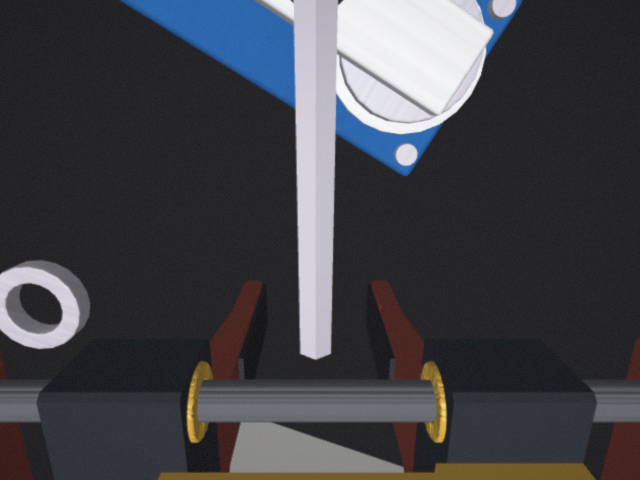

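View pics/d9.png

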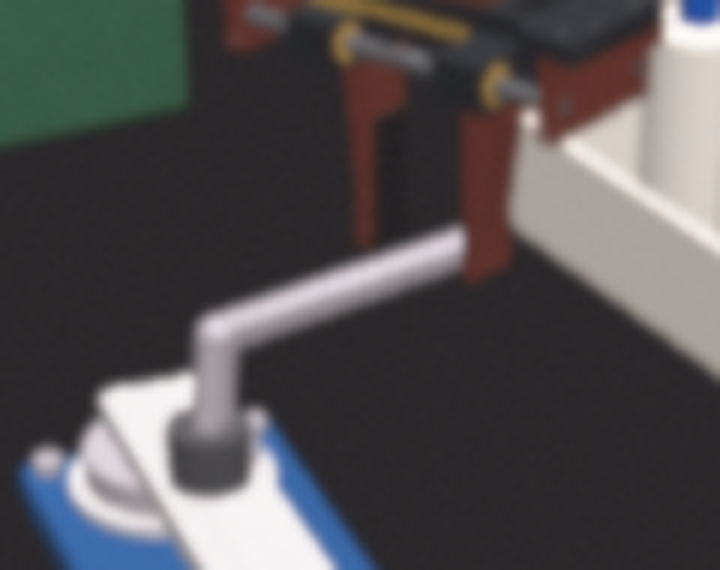

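View pics/s9.png

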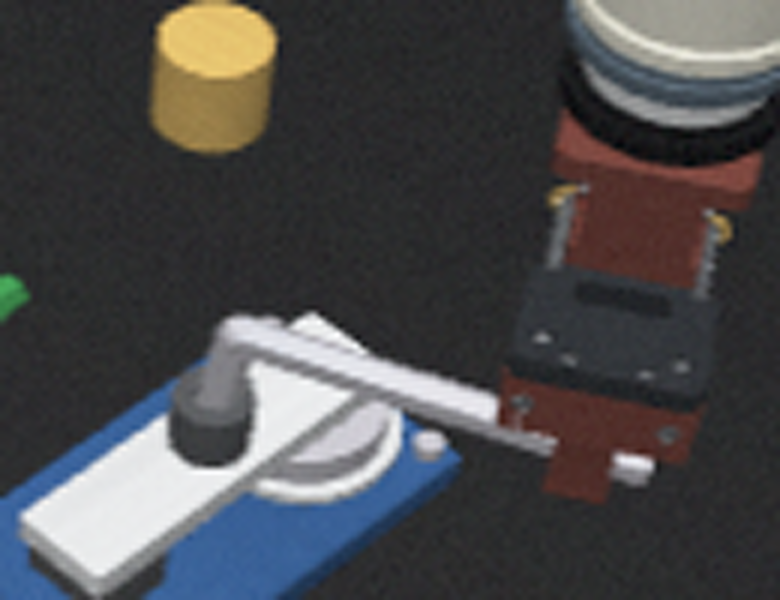

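```bash
cat > sweep.py <<'E'
from h import *
import sys
c=np.array([531.4,125.1,0]);r=140;Z=164
def pose(yaw):
    q,z=toolq(yaw);return c+R.from_euler('z',yaw,degrees=True).apply([r,0,Z]),q
def ftan(st,yaw): # force on tool opposing clockwise = along +y key
    e=R.from_euler('z',yaw,degrees=True).apply([0,1,0]);return float(st['force']@e)
def avg(yaw,n=6):
    v=[]
    for _ in range(n): env.hold(.02); v.append(ftan(env.read_state(),yaw))
    return np.mean(v),np.std(v)
E
python3 - <<'E'
from sweep import *
p,q=pose(22.5)
print(env.move_l(p,q,rate=40,f_stop=4)); set_gripper(24); show(); print(avg(22.5))
yaw=22.5
while yaw>22.5-38:
    yaw-=4; p,q=pose(yaw); s=env.move_l(p,q,rate=40,f_stop=8); st=env.read_state()
    print(yaw,s,round(ftan(st,yaw),1),st['force'].round(1),round(st['time_s'],2))
    if s: break
cv2.imwrite('pics/w10.png',viewer.camera('wrist'));
s=viewer.camera('scene');d=viewer.camera('side');crop(s,340,140,130,100,6,'s10.png')
E
```

```text
False
t 16.57 pos [660.8 178.7 164.1] F [ 0.5 -0.2  0.4] M [ 0.1  -0.07 -0.04] w 23.9
(np.float64(0.31205664329374266), np.float64(0.2668948930367178))
18.5 False 0.9 [-1.4  0.5  0.3] 17.07
14.5 False 3.9 [-2.3  3.4  1.6] 17.46
10.5 False 5.6 [-2.   5.3  1.6] 17.85
6.5 False 5.9 [-2.2  5.7  1.8] 18.24
2.5 False 4.7 [-2.   4.6  1.7] 18.63
-1.5 False 4.9 [-0.6  4.9  1.7] 19.02
-5.5 False 5.9 [-0.8  6.   1.8] 19.42
-9.5 False 5.0 [-0.4  5.2  0.6] 19.81
-13.5 False 4.4 [-0.8  4.7  2.7] 20.2
-17.5 False 4.7 [0.2 4.8 1.4] 20.59
```

View pics/w10.png

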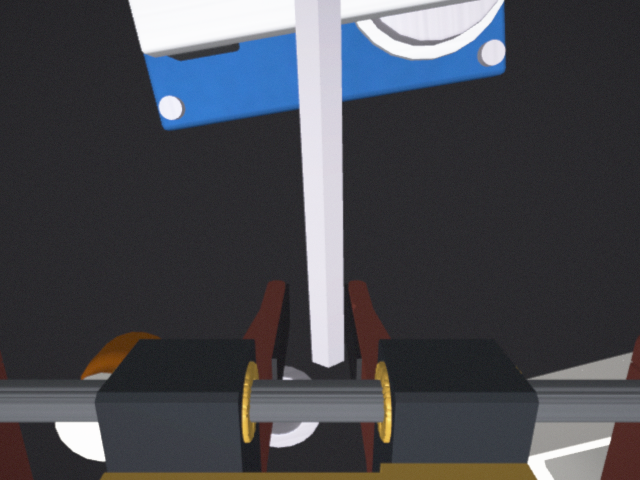

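View pics/s10.png

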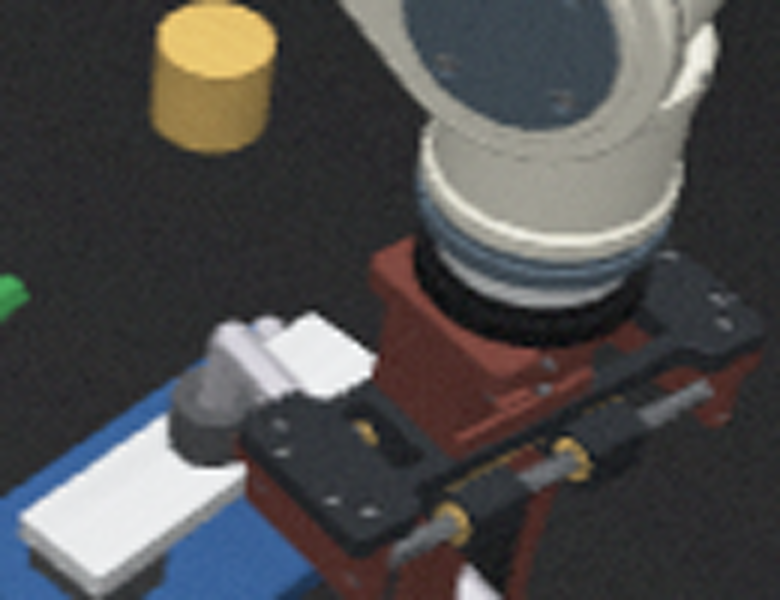

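```bash
python3 - <<'E'
from sweep import *
yaw=-17.5
while yaw>-66:
    yaw-=2.5; p,q=pose(yaw); s=env.move_l(p,q,rate=15,f_stop=3.5); st=env.read_state()
    f=ftan(st,yaw); print(yaw,s,round(f,1),st['force'].round(1),round(st['time_s'],2))
    if s or f>8.5: break
print(avg(yaw)); show()
E
```

```text
-20.0 False 4.9 [0.2 5.2 2.8] 21.3
-22.5 False 5.1 [-0.4  5.7  1.9] 21.86
-25.0 False 5.3 [-0.   5.9  1.6] 22.42
-27.5 False 4.6 [0.3 5.  1.4] 22.98
-30.0 False 5.1 [-0.2  6.   2.6] 23.53
-32.5 False 5.2 [0.5 5.8 2.2] 24.09
-35.0 False 5.3 [1.1 5.6 2. ] 24.65
-37.5 False 5.3 [1.5 5.5 1.5] 25.21
-40.0 False 6.3 [2.6 6.  0.3] 25.77
-42.5 False 4.4 [1.2 4.9 1.4] 26.32
-45.0 False 5.4 [2.1 5.6 1.1] 26.88
-47.5 False 5.2 [2.7 4.7 1.8] 27.44
-50.0 False 6.0 [2.  6.9 2.3] 28.0
-52.5 True 8.8 [4.3 8.8 0.9] 28.42
(np.float64(8.074348538899217), np.float64(0.5656755929468356))
t 28.52 pos [620.2  16.9 165.2] F [4.  7.6 1.1] M [ 1.51 -0.71  0.1 ] w 24.1
```

```bash
python3 - <<'E'
from sweep import *
st=env.read_state();p0=st['tool_pos'];v=p0-c;yaw=np.degrees(np.arctan2(v[1],v[0]));q=toolq(yaw)[0];q=st['orientation']
e=-R.from_euler('z',yaw,degrees=True).apply([0,1,0])
print(yaw,np.hypot(v[0],v[1]))
for i in range(1,16):
    env.move_l(p0+e*0.35*i,q,rate=10,f_stop=5); m,s=avg(yaw,8); print(i,round(m,2),round(s,2), ((env.read_state()['tool_pos']-p0)@e).round(2))
    if m>12.0: break
env.hold(.3); print(avg(yaw,10)); show()
E
```

```text
-50.636786176514875 139.93587011205437
1 7.45 0.29 -1.18
2 7.28 0.4 -0.85
3 7.73 0.67 -0.59
4 7.56 0.55 -0.29
5 8.28 0.49 -0.01
6 8.07 0.42 0.27
7 8.67 0.48 0.56
8 8.49 0.47 0.83
9 8.94 0.44 1.1
10 9.25 0.16 1.37
11 9.78 0.35 1.66
12 9.52 0.41 1.94
13 9.88 0.42 2.24
14 10.43 0.64 2.51
15 9.9 0.44 2.8
(np.float64(10.414757931599944), np.float64(0.5180216636928289))
t 34.8 pos [618.1  15.1 166. ] F [ 3.9 10.8  1.3] M [ 1.95 -0.81  0.16] w 24.4
```

```bash
python3 - <<'E'
from sweep import *
yaw=-50.64;e=-R.from_euler('z',yaw,degrees=True).apply([0,1,0])
st=env.read_state();q=st['orientation'];p0=st['tool_pos']+e*1.3
for i in range(1,12):
    env.move_l(p0+e*0.5*i,q,rate=10,f_stop=5); m,s=avg(yaw,6); print(i,round(m,2),round(s,2), ((env.read_state()['tool_pos']-p0)@e).round(2))
    if m>11.8: break
env.hold(.3); print(avg(yaw,10)); show()
cv2.imwrite('pics/w11.png',viewer.camera('wrist'));crop(viewer.camera('side'),245,140,120,95,6,'d11.png')
E
```

```text
1 9.83 0.25 -1.57
2 9.86 0.52 -1.2
3 10.51 0.41 -0.78
4 10.45 0.31 -0.37
5 11.32 0.66 0.04
6 11.32 0.42 0.43
7 11.81 0.4 0.87
(np.float64(11.659239546860377), np.float64(0.4131435633719086))
t 37.73 pos [616.3  13.8 166.7] F [ 5.  12.6  0.5] M [ 2.17 -0.85  0.2 ] w 24.0
```

View pics/w11.png

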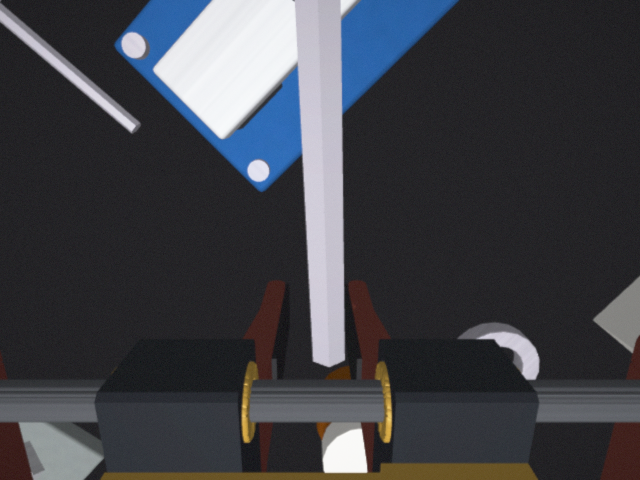

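View pics/d11.png

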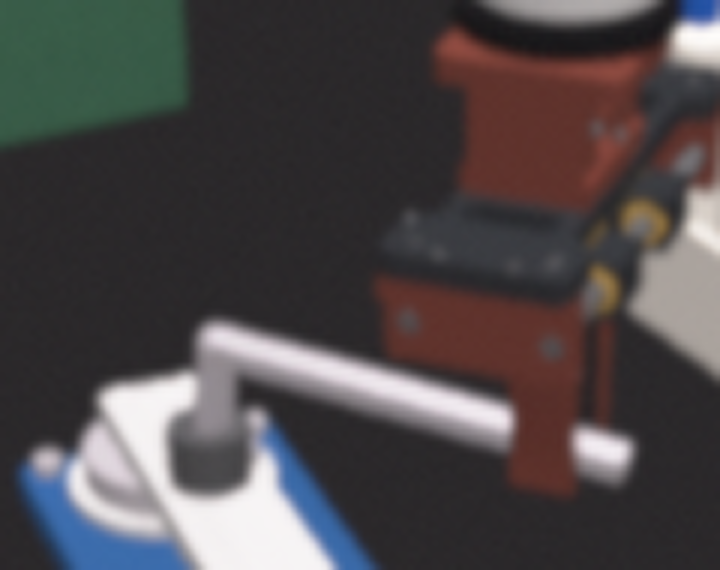

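```bash
python3 - <<'E'
from sweep import *
yaw=-52.67;e=-R.from_euler('z',yaw,degrees=True).apply([0,1,0])
st=env.read_state();q=st['orientation'];p0=st['tool_pos']
env.move_l(p0-e*4,q,rate=15); show(); print(avg(yaw,4))
set_gripper(60); env.hold(.2); st=show()
env.move_l(st['tool_pos']+[0,0,110],q,rate=80); show()
s=viewer.camera('scene');d=viewer.camera('side');w=viewer.camera('wrist')
cv2.imwrite('pics/w12.png',w);crop(s,330,150,130,100,6,'s12.png');crop(d,245,150,120,95,6,'d12.png')
E
```

```text
t 38.42 pos [620.3  17.2 166.9] F [1.9 8.5 0.9] M [ 1.42 -0.37  0.1 ] w 24.0
(np.float64(6.272838496386429), np.float64(0.5500128880524012))
t 39.41 pos [619.5  16.1 166.7] F [ 0.4  0.8 -0.7] M [ 0.16 -0.07  0.02] w 60.1
t 40.93 pos [619.2  16.1 276.1] F [-0.5  0.1 -0.5] M [ 0.01 -0.03  0.  ] w 59.6
```

View pics/w12.png

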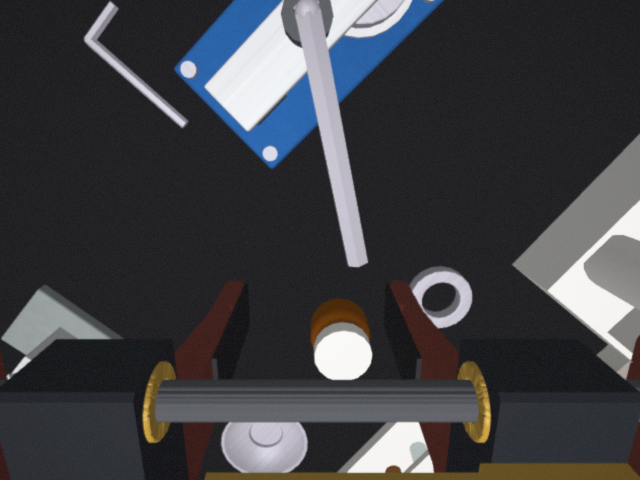

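View pics/s12.png

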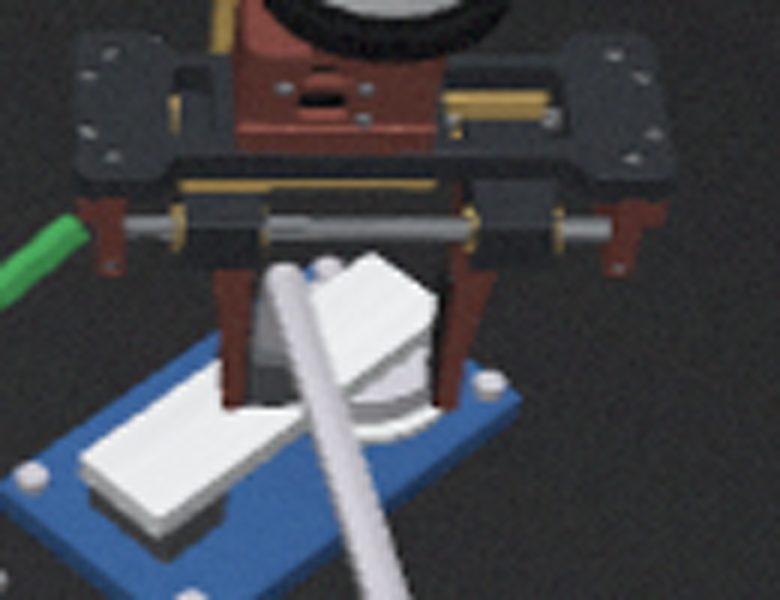

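View pics/d12.png

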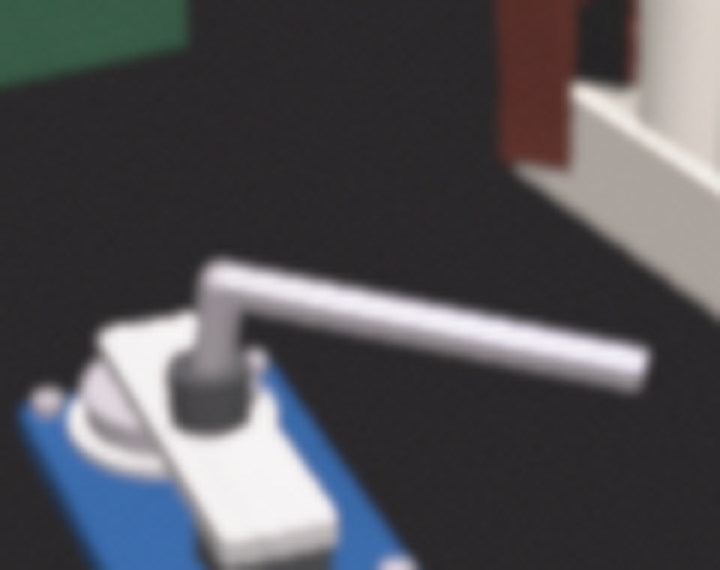

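```bash
python3 - <<'E'
from h import *
st=show();c=cam('wrist',st)
S=cam('side')
print(np.degrees(R.from_quat(st['orientation']).as_euler('ZYX')))
f,r=tri((c,(357,262)),(S,(245+638/6,150+370/6)));k,r2=tri((c,(308,9)),(S,(245+219/6,150+280/6)))
print('far',f,r,'corner',k,r2); d=f-k; print(np.degrees(np.arctan2(d[1],d[0])),np.degrees(np.arcsin(d[2]/np.linalg.norm(d))),np.linalg.norm(d))
d=f-[531.4,125.1,0];print(np.degrees(np.arctan2(d[1],d[0])))
crop(cv2.imread('pics/w12.png'),255,0,110,80,7,'w12c.png')
E
```

```text
t 41.08 pos [619.4  16.1 276.2] F [ 0.4  0.5 -0.3] M [ 0.02 -0.05 -0.01] w 60.1
[128.16894807   0.29061347 179.00308207]
far [657.80486676  20.15952185  87.75002724] [1.44, 0.47] corner [535.1760118  121.6071888  110.52827069] [0.43, 0.09]
-39.60007086849458 -8.144988737638037 160.7741072803284
-39.69923146847452
```

View pics/w12c.png

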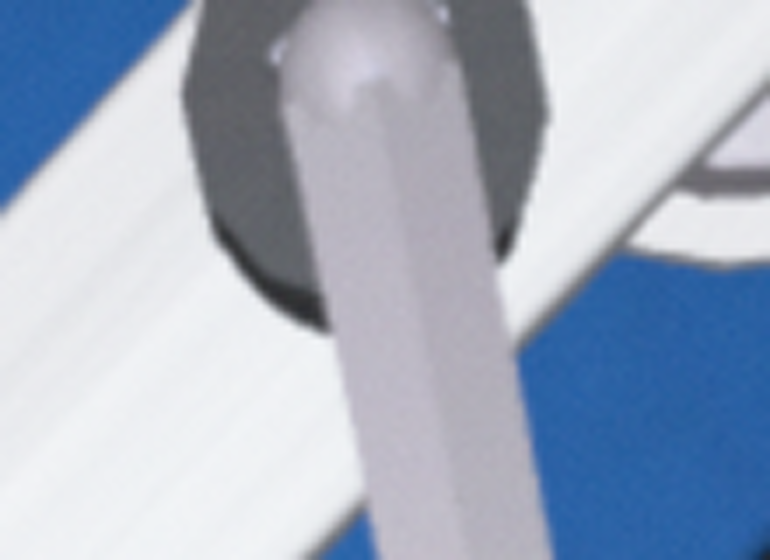

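```bash
cat > re.sweep.py <<'E'
E
rm re.sweep.py; python3 - <<'E'
import sweep; sweep.Z=160
from sweep import *
yaw=-39.7
p,q=pose(yaw)
env.move_l(p+[0,0,90],q,rate=120); print(env.move_l(p,q,rate=120,f_stop=6)); set_gripper(24); show()
while yaw>-52:
    yaw-=1.5; p,q=pose(yaw); s=env.move_l(p,q,rate=20,f_stop=5); st=env.read_state(); f=ftan(st,yaw); print(yaw,s,round(f,1),round(st['time_s'],2))
    if s or f>7.5: break
print(avg(yaw,5))
n=0
while True:
    yaw+=.8; p,q=pose(yaw); env.move_l(p,q,rate=15); f=avg(yaw,2)[0]; print(yaw,round(f,1)); n+=1
    if f<.7 or n>9: break
show()
E
```

```text
False
t 43.18 pos [639.1  35.7 160. ] F [1.  0.  0.5] M [ 0.03 -0.06 -0.02] w 23.9
-41.2 False -0.0 43.52
-42.7 False 0.4 43.85
-44.2 False 1.1 44.18
-45.7 False 3.1 44.52
-47.2 False 4.5 44.85
-48.7 False 4.3 45.18
-50.2 False 8.2 45.52
(np.float64(7.8151888017241165), np.float64(0.38354941788989966))
-49.400000000000006 6.6
-48.60000000000001 5.2
-47.80000000000001 4.3
-47.000000000000014 2.5
-46.20000000000002 2.3
-45.40000000000002 1.9
-44.60000000000002 1.4
-43.800000000000026 1.7
-43.00000000000003 0.7
-42.20000000000003 0.2
t 48.77 pos [635.1  31.1 160. ] F [ 1.2 -0.8 -0.9] M [ 0.08 -0.1   0.03] w 24.0
```

```bash
python3 - <<'E'
from sweep import *
set_gripper(60); st=env.read_state()
env.move_l(st['tool_pos']+[0,0,110],st['orientation'],rate=90); st=show()
w=viewer.camera('wrist');cv2.imwrite('pics/w13.png',w);d=viewer.camera('side');cv2.imwrite('pics/d13.png',d);crop(d,245,150,120,95,6,'d13c.png')
E
```

```text
t 50.88 pos [634.8  31.  269.2] F [ 0.4 -0.1 -0.5] M [ 0.04 -0.04 -0.05] w 60.3
```

View pics/w13.png

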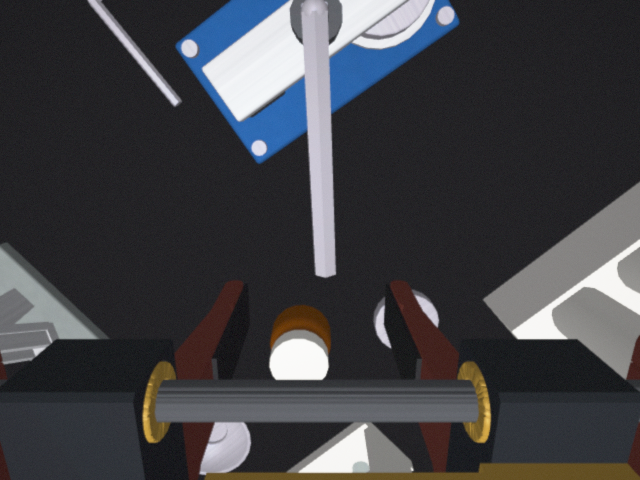

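View pics/d13.png

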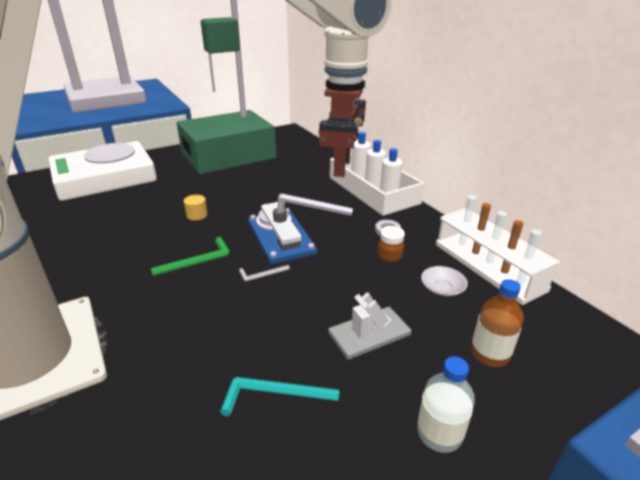

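```bash
python3 - <<'E'
from h import *
workorder.sign_off(); show()
E
```

```text
the job is handed in; nothing more can be done
the job is handed in; nothing more can be done
```

The key is seated in the clamp screw, the screw has been turned clockwise to its stop and nipped up, and the job is handed in. The sign-off reported no verdict.

**What I did:** I gripped the grey key 64 mm from its corner, lifted it straight out of the rest and turned it so the short arm pointed down. I lowered it into the socket under a 6 N force stop. I then let go and straddled the long arm 140 mm out with the jaws slightly open. Turning took about 5.2 N over roughly 65° until it came up solid, and I nipped it to about 11.7 N there, a little over twice the turning force.

**After the first release:** The key swung back about 11° in its socket slack when I opened the jaws. I pressed it to the stop again at about 8 N. There was a short flat spot near 4.4 N over about 1.5°, so the screw may have backed off very slightly, and then it came up solid. I unloaded it slowly before letting go.

**Last checks:**
- **Key:** Measured after the first release, its corner was 110.5 mm above the bench, against about 109 mm expected. It leaned about 8° (0.14 rad, limit 0.25). In the last pictures it was still standing seated.
- **Bench:** The last side picture shows the bystanders where they started. The gripper was open and clear of the key, at about 51 s of the 64 s allowed.
- **Not measured directly:** I judged the screw angle at the stop only from the forces and the key's heading. During the nip there was also about 7 N of force along the arm that I could not fully explain.

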